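# Tip the serum carton down onto the rose panel

### The arm

A 6-joint arm with a two-finger parallel gripper is mounted at the origin on the work surface. World frame = base frame: x ahead of the robot, y to its left, z up, the work surface at z = 0. Lengths are in m, angles in rad, forces in N, time in s.
With the tool pointing down it reaches from about 0.375 to 0.975 m from the base axis. Payload 3.8 kg.
Tool frame: the origin (TCP) lies midway between the tips of the shut fingers; the grasp point (between the pads) lies 19 mm behind it; x points along the fingers, y is the direction in which the jaws open and shut, and the axes are right-handed (so a half turn about x gives the same grasp; the last joint's range is limited). The gripper opens to 88 mm and grips with 3 to 60 N. Pads are 18 mm wide; open, the fingers measure 123 mm over their backs; the gripper's body (75 mm by 187 mm) begins 45 mm behind the grasp point.
Start: joints at [1.273, 0.264, 1.604, -0, 1.274, -0.037], TCP at [0.174, 0.652, 0.214] pointing down, gripper open.
Joint ranges: [-2.63, 2.63], [-0.94, 2.18], [0.31, 2.57], [-1.31, 4.45], [0, 2.66], [-2.55, 2.55]. Speed limits (rad/s): [2.57, 2.57, 3.14, 3.14, 3.14, 3.14].

### API

Orientations are given as a rotation vector (axis times angle).
In Python, from cell import manip, inverse_kinematics, cams, order gives the robot as it stands. Calls block until the motion is done:
- manip.move_pose(position, orientation): joint-space move of the TCP to a pose.
- manip.move_linear(position, rate=0.15, rot=None): straight line of the TCP; rot=None keeps the orientation; rate is the mean speed in m/s.
- manip.set_joints(angles): joint-space move.
- manip.set_gripper(opening, force=None): finger opening in m; force is the grip in N (None keeps the last); returns when the fingers have stopped.
- manip.dwell(seconds).
- inverse_kinematics(position, orientation): joint angles nearest the present ones, or None.
- manip.state(): the state.
- cams.capture(name): name is "scene" or "top" or "wrist"; returns a dict with "image" (420x560x3 uint8, blue, green, red), "z_map" (420x560 float32, m along the optical axis (not along the pixel's ray), 0 where there is no reading), "intrinsics" (3x3 intrinsics, pixels), "position" and "orientation" of the camera in the world; the wrist camera has in their place "T_tool_cam" (4x4, takes a point from camera to tool coordinates, whose origin is the TCP and whose axes are the tool frame's). Camera axes: x right, y down, z forward; pixel columns grow to the right and rows downward; lengths in m; the calibration is good to about 2 mm. A picture is of the moment at which its call begins: read the wrist's pose just before it.
A pose or a line that the arm cannot do raises manip.IKError and nothing moves.
- order.close_job(): hands the job in, once; it reports no verdict.
The state is a dict: "clock": time; "joint_pos": joint angles; "joint_velocities": joint speeds; "tau": joint torques, N m; "tool_pos": TCP position; "tcp_rot": TCP orientation; "contact_force": force on the tool from outside, world axes, zero at the start; "moment": the same for the moment, N m; "gripper_width": finger opening in m.
Only numpy, scipy, OpenCV 4.12 (cv2) and the standard library are available. Lean on these libraries where they do the work, as an engineer would, in place of code of your own. Each camera call takes 0.05 s, during which the arm holds its last target.

### The job

Lay the tall teal serum carton down: with the fingertips, push it high up so that it tips over where it stands and ends lying flat on its broad face, wholly within the rose panel, never on the grey one. Do not shove it along while it stands, and do not pinch, press hard on or lift it. Leave everything else on the tray and the dresser alone.

Things in the scene. Friction and masses are not known exactly. Their poses are not given: they have to be found in the camera images.
- carton: tall teal serum carton with gold bands and a white dot on each broad face, closed, 56 mm wide (its x), 44 mm deep (its y), 125 mm tall (its z), 100 to 200 g; origin at the centre of its foot, z up. At the start it stands upright across the seam between the rose and the grey panel, its broad faces (normals along its +y and -y) looking along the panels
- carton_center (a point): centre of the carton, 62.5 mm above its foot. Pushed on a broad face near its top the carton tips about the far foot edge and, beyond about 0.34 rad, falls over by itself
- rose_panel: rose-pink flat felt-board panel fixed on the tray floor, 100 mm (its x) by 165 mm (its y), 2 mm thick, origin at the centre of its underside; its top, 10 mm above the dresser top, is what the carton stands on. It lies end to end with the grey panel along y, 8 mm apart; which of the two is on the left varies
- grey_panel: grey panel, same size and height and same way round as the rose one
- tray: acacia wood tray fixed on the dresser, 300 mm (its x) by 420 mm (its y), rim 24 mm high and 10 mm thick, floor 8 mm thick; origin at the centre of its underside. The panels lie in its near half (centre line 75 mm towards -x of its centre), the other things in its far half
- organizer: clear plastic flip-top pill organizer, empty and shut, 34 x 150 mm, 24 mm tall, lying in the tray; origin under its centre
- roller: rose quartz facial roller with steel frame lying in the tray, about 172 mm long along its y, 46 mm wide, 20 mm tall; origin under the middle of its handle
- jar: white ceramic jar, 58 mm across, 46 mm tall, in the tray; origin under its centre
- mascara: slim black mascara tube standing in the tray, 18 mm across, 112 mm tall; origin under its centre
- perfume: amber perfume bottle on the dresser, 52 mm across, 100 mm tall; origin under its centre
- polish: small red nail polish bottle on the dresser, 28 mm across, 60 mm tall; origin under its centre
- candle: blue ceramic candle pot on the dresser, 70 mm across, 70 mm tall; origin under its centre
- carton_foot_a (a point): mid-depth point of the carton's outline: foot, -x side
- carton_foot_b (a point): mid-depth point of the carton's outline: foot, +x side
- carton_top_a (a point): mid-depth point of the carton's outline: top, -x side
- carton_top_b (a point): mid-depth point of the carton's outline: top, +x side

How it is judged:
At the end, for the whole second after the job is handed in: the carton lies at rest flat (within 0.12 rad) on a broad face, its whole outline within the rose panel (2 mm over the edge allowed) (angle between carton's own z axis and vertical between 1.45 and 1.69 rad and angle between the y axis of carton and the z axis of rose_panel, either way round below 0.12 rad and linear speed of carton below 0.01 m/s and height (world z) of carton_center below 0.045 m and x of carton_foot_a in the frame of rose_panel between -0.052 and 0.052 m and y of carton_foot_a in the frame of rose_panel between -0.0845 and 0.0845 m and x of carton_foot_b in the frame of rose_panel between -0.052 and 0.052 m and y of carton_foot_b in the frame of rose_panel between -0.0845 and 0.0845 m and x of carton_top_a in the frame of rose_panel between -0.052 and 0.052 m and y of carton_top_a in the frame of rose_panel between -0.0845 and 0.0845 m and x of carton_top_b in the frame of rose_panel between -0.052 and 0.052 m and y of carton_top_b in the frame of rose_panel between -0.0845 and 0.0845 m); the robot touches nothing.
It fails at once if the carton is lifted or carried (more than about 15 mm off the panel) (height (world z) of carton_center above 0.092 m or (angle between carton's own z axis and vertical below 0.3 rad and height (world z) of carton above 0.03 m) or (angle between carton's own z axis and vertical above 1.4 rad and height (world z) of carton_center above 0.058 m)).
It fails at once if the standing carton is shoved along more than 30 mm instead of tipped (angle between carton's own z axis and vertical below 0.25 rad and distance of carton from where it was at the start of the episode above 0.03 m).
It fails at once if the carton comes down on the grey panel (angle between carton's own z axis and vertical above 1.2 rad and x of carton_center in the frame of grey_panel between -0.05 and 0.05 m and y of carton_center in the frame of grey_panel between -0.0825 and 0.0825 m).
It fails at once if the fingers pinch or press the carton with more than 8 N (contact force between the fingers and carton above 8 N).
It fails at once if another thing is moved more than 20 mm or tipped (distance of any of organizer, roller, jar, mascara, perfume, polish, candle from where it was at the start of the episode above 0.02 m or angle between any of organizer, roller, jar, mascara, perfume, polish, candle's own z axis and vertical above 0.3 rad).
It also fails if it takes over 32 s, if anything falls off the work surface, if the arm or the gripper's body presses on something with over 40 N, if the wrist force passes 120 N, or if a joint passes its speed limit or range.

## Working session

There is one attempt and no reset: what is moved stays moved. The work goes in short steps, each a Python script; the robot and the scene stay as the last script left them, time stands still between calls to the robot, and variables do not carry over. Pictures are saved under pics/ and viewed, and the job is handed in when it is done.

```bash
ls; mkdir -p pics; python3 - <<'E'
from cell import manip,cams
import cv2
for n in("scene","top","wrist"):
    c=cams.capture(n); cv2.imwrite(f"pics/{n}0.png",c["image"])
    print(n,c["intrinsics"],c.get("position"),c.get("orientation"),c.get("T_tool_cam"))
s=manip.state();print(s)
E
```

```text
pics
scene [[381.37971908   0.         285.70551856]
 [  0.         381.37971908 210.91281957]
 [  0.           0.           1.        ]] [ 1.18174391 -0.70771273  0.81202352] [-2.10827468 -0.77358424  0.38367114] None
top [[401.8820188    0.         285.20521039]
 [  0.         401.8820188  208.88228119]
 [  0.           0.           1.        ]] [ 4.06807319e-01 -3.04176458e-04  1.19711412e+00] [-2.14955435  2.10338156 -0.17554686] None
wrist [[299.26955777   0.         279.1164179 ]
 [  0.         299.26955777 210.26945104]
 [  0.           0.           1.        ]] None None [[ 5.74705922e-04 -2.90350237e-01  9.56920273e-01 -1.71782105e-01]
 [ 9.99999834e-01  1.38263863e-04 -5.58626352e-04 -5.58838249e-04]
 [ 2.98897997e-05  9.56920436e-01  2.90350268e-01 -7.31140055e-02]
 [ 0.00000000e+00  0.00000000e+00  0.00000000e+00  1.00000000e+00]]
{'clock': 0.15, 'joint_pos': array([ 1.27310874e+00,  2.64527691e-01,  1.60502366e+00,  1.24340433e-06,
        1.27368660e+00, -3.69259324e-02]), 'joint_velocities': array([ 0.00072461, -0.00150915, -0.0019788 ,  0.00142569,  0.00148864,
        0.00122033]), 'tau': array([-6.59897087e-04, -5.02846706e+01, -3.57475483e+01,  7.28305243e-02,
        2.50302383e-02, -8.07685524e-05]), 'tool_pos': array([0.17387748, 0.65163181, 0.21322916]), 'tcp_rot': array([ 0.20342785,  1.56136132, -0.2059819 ]), 'contact_force': array([ 0.26316716,  0.03741451, -0.28613994]), 'moment': array([ 0.00016237, -0.01675076, -0.01515227]), 'gripper_width': 0.0886775232757376}
```

View pics/scene0.png

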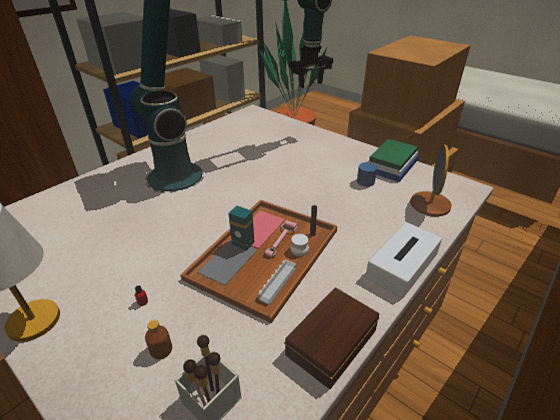

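View pics/top0.png

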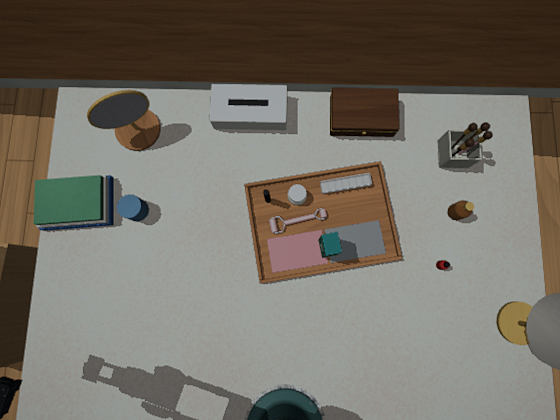

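```bash
cat > h.py <<'E'
import numpy as np,cv2
from scipy.spatial.transform import Rotation as R
def ray(c,u,v):
    K=c["intrinsics"]; d=np.array([(u-K[0,2])/K[0,0],(v-K[1,2])/K[1,1],1.0])
    return R.from_rotvec(c["orientation"]).apply(d) if c.get("position") is not None else c["M"][:3,:3]@d
def orig(c): return np.array(c["position"]) if c.get("position") is not None else c["M"][:3,3]
def onplane(c,u,v,z):
    r=ray(c,u,v);o=orig(c); return o+r*(z-o[2])/r[2]
def addM(c,s):
    M=np.eye(4);M[:3,:3]=R.from_rotvec(s["tcp_rot"]).as_matrix();M[:3,3]=s["tool_pos"];c["M"]=M@c["T_tool_cam"];return c
E
python3 - <<'E'
from cell import cams
import cv2,pickle,numpy as np
from h import *
t=cams.capture("top");s=cams.capture("scene")
pickle.dump((t,s),open("c0.pkl","wb"))
cv2.imwrite("pics/topcrop.png",cv2.resize(t["image"][155:290,235:410],None,fx=4.5,fy=4.4,interpolation=cv2.INTER_CUBIC))
cv2.imwrite("pics/scenecrop.png",cv2.resize(s["image"][190:320,175:345],None,fx=4.5,fy=4.5,interpolation=cv2.INTER_CUBIC))
for n,c in(("t",t),("s",s)):
    for u,v in([(330,243),(295,252),(370,240)] if n=="t" else [(240,210),(265,225),(225,262)]):
        d=c["z_map"][v,u]; print(n,u,v,orig(c)+ray(c,u,v)*d)
E
```

```text
t 330 243 [ 0.50365139 -0.10867697  0.13865065]
t 295 252 [ 0.48636384 -0.01894629  0.014789  ]
t 370 240 [ 0.52685462 -0.23988879  0.00998079]
s 240 210 [ 0.49921829 -0.10939976  0.13650791]
s 265 225 [ 0.49646283 -0.00384948  0.01243155]
s 225 262 [ 0.52262067 -0.20632487  0.01102   ]
```

View pics/topcrop.png

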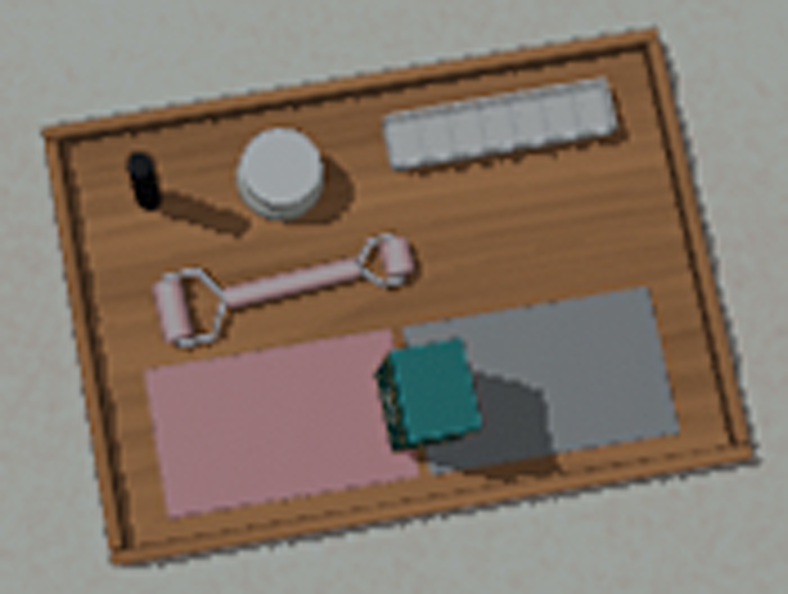

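View pics/scenecrop.png

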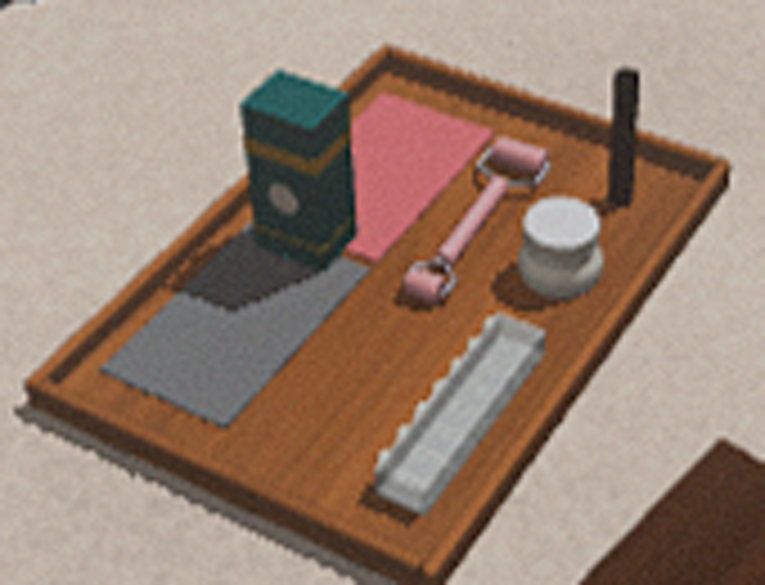

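```bash
python3 - <<'E'
import pickle
from h import *
t,s=pickle.load(open("c0.pkl","rb"))
f=lambda p,z:onplane(t,235+(p[0]+.5)/4.5-.5,155+(p[1]+.5)/4.4-.5,z)
g=lambda p,z:onplane(s,175+(p[0]+.5)/4.5-.5,190+(p[1]+.5)/4.5-.5,z)
np.set_printoptions(precision=4,suppress=True)
rose=np.array([f(p,.01) for p in[(147,371),(393,328),(420,474),(170,517)]])
grey=np.array([f(p,.01) for p in[(403,325),(651,287),(679,433),(427,470)]])
car=np.array([f(p,.135) for p in[(393,350),(464,338),(481,431),(406,449)]])
print(rose,rose.mean(0));print(grey,grey.mean(0));print(car,car.mean(0))
carS=np.array([g(p,.135) for p in[(243,103),(282,70),(352,94),(313,132)]]);print(carS,carS.mean(0))
print("grey s",[g(p,.01) for p in[(100,371),(222,425),(370,265)]], "rose s",[g(p,.01) for p in[(492,130),(378,260)]])
d=rose.mean(0)-grey.mean(0);print("panel y yaw",np.arctan2(-d[0],d[1]),np.linalg.norm(d))
for c in(car,carS):
  r=cv2.minAreaRect(c[:,:2].astype(np.float32)*1000);print(r)
E
```

```text
[[ 0.5234  0.0637  0.01  ]
 [ 0.556  -0.0978  0.01  ]
 [ 0.4586 -0.116   0.01  ]
 [ 0.4267  0.0459  0.01  ]] [ 0.4912 -0.026   0.01  ]
[[ 0.5582 -0.1044  0.01  ]
 [ 0.5877 -0.2683  0.01  ]
 [ 0.4895 -0.2848  0.01  ]
 [ 0.4614 -0.1206  0.01  ]] [ 0.5242 -0.1945  0.01  ]
[[ 0.527  -0.0876  0.135 ]
 [ 0.5352 -0.1294  0.135 ]
 [ 0.4795 -0.1393  0.135 ]
 [ 0.4678 -0.0956  0.135 ]] [ 0.5023 -0.113   0.135 ]
[[ 0.481  -0.1382  0.135 ]
 [ 0.4741 -0.0964  0.135 ]
 [ 0.5283 -0.0853  0.135 ]
 [ 0.5374 -0.1302  0.135 ]] [ 0.5052 -0.1125  0.135 ]
grey s [array([ 0.4903, -0.2858,  0.01  ]), array([ 0.5837, -0.2664,  0.01  ]), array([ 0.553 , -0.1022,  0.01  ])] rose s [array([0.5197, 0.0656, 0.01  ]), array([ 0.5537, -0.095 ,  0.01  ])]
panel y yaw 0.1932679729630234 0.17166847184736783
((501.47515869140625, -112.519775390625), (60.39226531982422, 45.112422943115234), 10.091562271118164)
((505.0082092285156, -113.42453002929688), (56.82982635498047, 45.8270149230957), 11.509781837463379)
```

```bash
cat >> h.py <<'E'
YAW=.193
U=np.array([-np.sin(YAW),np.cos(YAW),0]); A=np.array([np.cos(YAW),np.sin(YAW),0])
C=np.array([.504,-.113,0])
def rots():
    o=[]
    for sg in(1,-1):
        x=np.array([0,0,-1.]);y=sg*A;o.append(R.from_matrix(np.column_stack([x,y,np.cross(x,y)])).as_rotvec())
    return o
E
python3 - <<'E'
from cell import *
from h import *
p=C-.075*U+[0,0,.27]
for r in rots(): print(r,inverse_kinematics(p,r))
r0=R.from_rotvec(manip.state()["tcp_rot"]).as_matrix();print(r0)
q=[(np.abs(inverse_kinematics(p,r)-manip.state()["joint_pos"]).sum(),i) for i,r in enumerate(rots()) if inverse_kinematics(p,r) is not None]
r=rots()[min(q)[1]]
manip.set_gripper(0.0,5)
manip.move_pose(p,r)
s=manip.state();c=cams.capture("wrist");cv2.imwrite("pics/w1.png",c["image"])
print(s["clock"],s["tool_pos"],s["gripper_width"],min(q))
import pickle;pickle.dump((s,c),open("c1.pkl","wb"))
E
```

```text
[ 1.06585061  1.29431633 -1.06585061] [-3.90746506e-01 -1.79275861e-03  1.80001472e+00 -4.44089210e-16
  1.34337069e+00 -5.83746506e-01]
[-1.34994587  1.11166072  1.34994587] None
[[-3.27593880e-04  2.57857183e-01  9.66182988e-01]
 [-9.71298816e-04  9.66182502e-01 -2.57857383e-01]
 [-9.99999475e-01 -1.02292489e-03 -6.60590974e-05]]
4.725 [ 0.51864273 -0.18596067  0.26993083] 0.0003068034959582864 (np.float64(2.7419430769310216), 0)
```

View pics/w1.png

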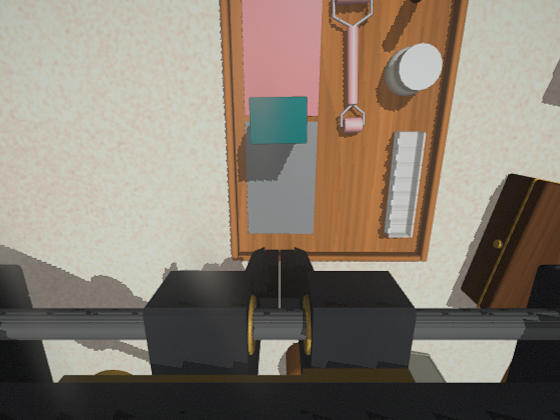

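```bash
python3 - <<'E'
import pickle
from h import *
s,c=pickle.load(open("c1.pkl","rb"));addM(c,s)
cv2.imwrite("pics/w1c.png",cv2.resize(c["image"][70:250,220:400],None,fx=3.3,fy=3.3))
k=np.array([onplane(c,u,v,.135) for u,v in[(250,97),(307,96),(307,143),(250,143)]])
print(k,k.mean(0));d=k[1]+k[2]-k[0]-k[3];print(np.arctan2(d[1],d[0]))
g=np.array([onplane(c,u,v,.01) for u,v in[(244,118),(319,116)]]);print(g)
u,v=280,115;print(orig(c)+ray(c,u,v)*c["z_map"][v,u])
E
```

```text
[[ 0.47439093 -0.09864608  0.135     ]
 [ 0.52792722 -0.0872113   0.135     ]
 [ 0.53760985 -0.13028545  0.135     ]
 [ 0.48152729 -0.141308    0.135     ]] [ 0.50536382 -0.11436271  0.135     ]
0.20207136288582705
[[ 0.45788978 -0.12102698  0.01      ]
 [ 0.55873643 -0.09853074  0.01      ]]
[ 0.50586526 -0.10929477  0.13782005]
```

View pics/w1c.png

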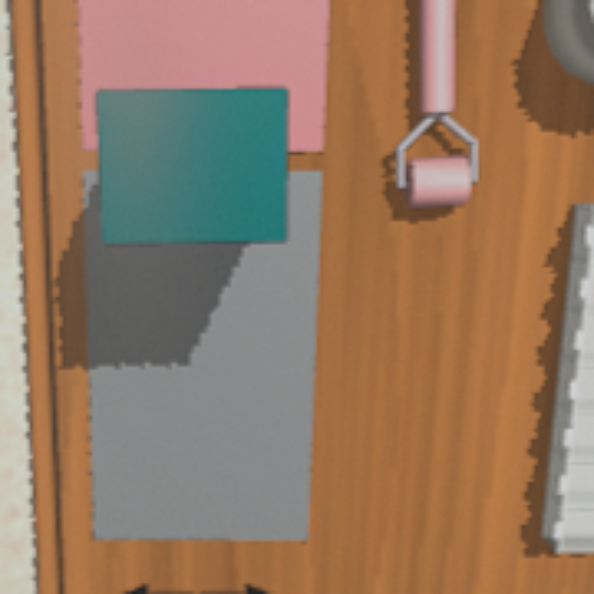

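```bash
sed -i 's/C=np.array.*/C=np.array([.505,-.1138,0])/' h.py; python3 - <<'E'
from cell import *
from h import *
Z=np.array([0,0,.118])
manip.move_linear(C-.075*U+Z,rate=.12)
manip.move_linear(C-.038*U+Z,rate=.06)
f0=manip.state()["contact_force"]
for d in np.arange(-.034,-.0125,.003):
    manip.move_linear(C+d*U+Z,rate=.03)
    s=manip.state(); print(round(d,3),s["clock"],((s["contact_force"]-f0)@U).round(2))
    if abs((s["contact_force"]-f0)@U)>4: break
c=cams.capture("scene");cv2.imwrite("pics/s2.png",cv2.resize(c["image"][180:320,175:345],None,fx=4,fy=4))
E
```

```text
-0.034 7.2417 1.06
-0.031 7.4917 -0.18
-0.028 7.7417 0.79
-0.025 7.9917 0.18
-0.022 8.2417 0.43
-0.019 8.4917 1.5
-0.016 8.7417 0.48
-0.013 8.9917 0.87
```

View pics/s2.png

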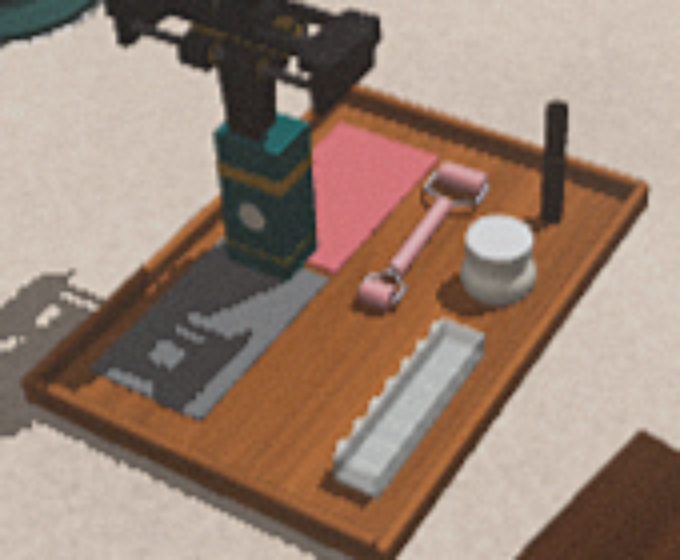

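```bash
python3 - <<'E'
from cell import *
from h import *
import pickle
t,s=pickle.load(open("c0.pkl","rb"))
c=cams.capture("scene")
f=lambda i:cv2.resize(i[195:265,215:270],None,fx=7,fy=7,interpolation=cv2.INTER_CUBIC)
cv2.imwrite("pics/cmp.png",np.hstack([f(s["image"]),f(c["image"])]))
st=manip.state();print(st["tool_pos"],(st["tool_pos"]-C)@U)
for u,v in((235,225),(246,240),(250,235)):print([orig(k)+ray(k,u,v)*k["z_map"][v,u] for k in(s,c)])
E
```

```text
[ 0.50752806 -0.12652671  0.11804112] -0.012975304861383437
[array([ 0.50261132, -0.13702841,  0.09849693]), array([ 0.50002579, -0.13485575,  0.09578046])]
[array([ 0.53200118, -0.12495994,  0.04816323]), array([ 0.5331631 , -0.12600206,  0.04952922])]
[array([ 1.18174391, -0.70771273,  0.81202352]), array([ 0.52714868, -0.1026777 ,  0.05070243])]
```

View pics/cmp.png

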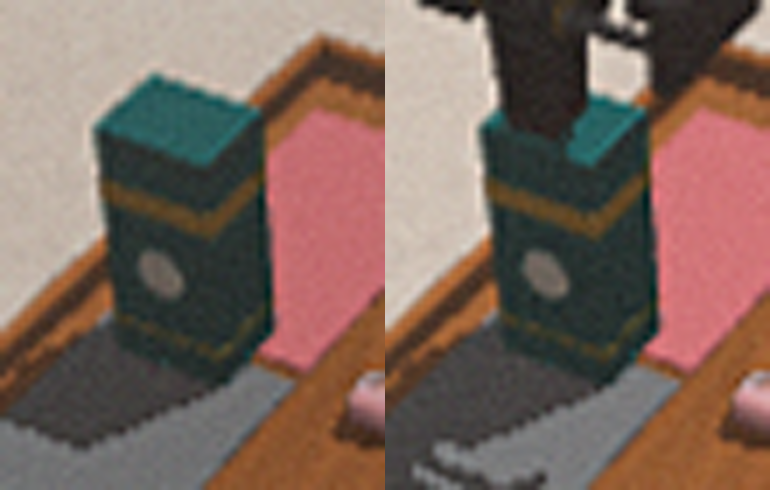

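```bash
python3 - <<'E'
from cell import *
from h import *
import pickle
c=cams.capture("scene");t=cams.capture("top");s=manip.state();w=cams.capture("wrist")
print(s["contact_force"],s["gripper_width"],s["tcp_rot"])
cv2.imwrite("pics/w3.png",w["image"])
cv2.imwrite("pics/t3.png",cv2.resize(t["image"][190:290,280:410],None,fx=5,fy=5))
p=R.from_rotvec(c["orientation"]).inv().apply(s["tool_pos"]-orig(c));q=c["intrinsics"]@p;print("tcp px",q/q[2])
for v in range(199,222,2):
  u=236 if v<212 else 238
  print(u,v,orig(c)+ray(c,u,v)*c["z_map"][v,u],c["image"][v,u])
E
```

```text
[0.26271154 1.17497094 1.16312182] 0.0005374517529379572 [ 1.06585351  1.29425549 -1.06585875]
tcp px [238.21795336 218.81537348   1.        ]
236 199 [ 0.53724277 -0.15343433  0.21739053] [39 42 42]
236 201 [ 0.51353326 -0.13373881  0.18902132] [36 38 47]
236 203 [ 0.51436379 -0.13515083  0.18326687] [35 38 41]
236 205 [ 0.51322624 -0.13487932  0.17561207] [39 39 44]
236 207 [ 0.51153721 -0.13414293  0.16736076] [33 37 39]
236 209 [ 0.51149285 -0.13482062  0.16063014] [36 36 46]
236 211 [ 0.50843663 -0.13293204  0.15089668] [38 42 49]
238 213 [ 0.51841172 -0.13475096  0.14966212] [31 36 43]
238 215 [ 0.51201027 -0.12993071  0.1363926 ] [53 52 43]
238 217 [ 0.51530321 -0.13348191  0.13282454] [51 51 39]
238 219 [ 0.51514574 -0.1340616   0.12572557] [46 51 39]
238 221 [ 0.51224823 -0.13229148  0.11572625] [55 58 41]
```

View pics/w3.png

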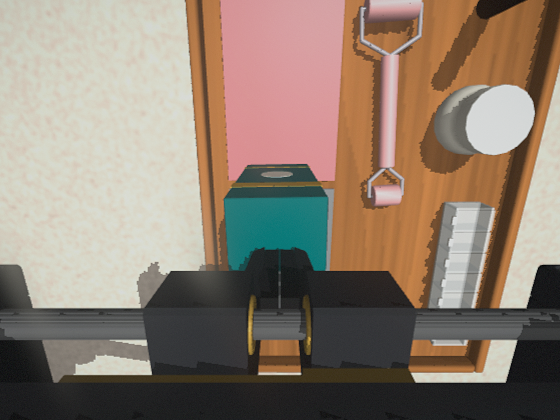

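View pics/t3.png

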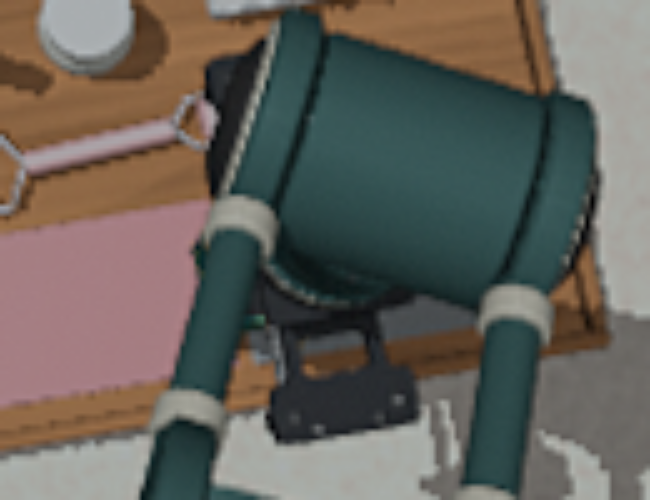

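```bash
cat >> h.py <<'E'
def cloud(c,u0,u1,v0,v1,st=1):
    P=[]
    for v in range(v0,v1,st):
        for u in range(u0,u1,st):
            d=c["z_map"][v,u]
            if d>0:P.append(orig(c)+ray(c,u,v)*d)
    P=np.array(P)-C; return np.column_stack([P@A,P@U,P[:,2]])
def plane(P):
    m=np.median(P,0);X=P-m;k=np.linalg.norm(X,axis=1)<.06
    n=np.linalg.svd(X[k]-X[k].mean(0))[2][2];return m,n
E
python3 - <<'E'
from cell import *
from h import *
np.set_printoptions(precision=4,suppress=True)
s=manip.state();w=addM(cams.capture("wrist"),s)
print("top face",plane(cloud(w,235,320,205,240)))
print("panel",plane(cloud(w,240,330,60,140)))
print("far face",plane(cloud(w,255,300,168,182)))
print("finger",plane(cloud(w,262,300,258,268)))
print("edge",[((onplane(w,u,188,.135)-C)@U) for u in(230,322)])
print(w["z_map"][240:300:6,270])
E
```

```text
top face (array([0.0003, 0.0074, 0.1364]), array([ 0.0002,  0.0075, -1.    ]))
panel (array([0.0064, 0.0775, 0.0114]), array([-0.0002, -0.0005, -1.    ]))
far face (array([-0.0002,  0.0213,  0.0692]), array([ 0.0166, -0.9999,  0.0017]))
finger (array([ 0.0024, -0.0055,  0.159 ]), array([ 0.02  , -0.9974,  0.0689]))
edge [np.float64(0.02592866532421851), np.float64(0.02593204012801888)]
[0.1642 0.1653 0.1564 0.1498 0.143  0.1365 0.1326 0.1277 0.123  0.1179]
```

```bash
python3 - <<'E'
from cell import *
from h import *
np.set_printoptions(precision=4,suppress=True)
s=manip.state();w=addM(cams.capture("wrist"),s)
for v in range(242,280,2): print(v,np.median(cloud(w,258,300,v,v+1),0), np.median(cloud(w,236,244,v,v+1),0))
im=w["image"][230:300,220:340];cv2.imwrite("pics/w4.png",cv2.resize(im,None,fx=6,fy=6,interpolation=cv2.INTER_CUBIC))
F=np.array([manip.state()["contact_force"] if manip.dwell(.02) is None else 0 for _ in range(10)]);print(F.mean(0),F.std(0))
E
```

```text
242 [ 0.0014 -0.0043  0.1365] [-0.0206 -0.0044  0.1362]
244 [ 0.0011 -0.0056  0.1362] [-0.0205 -0.0054  0.1366]
246 [ 0.0011 -0.0068  0.1362] [-0.0205 -0.0066  0.1367]
248 [ 0.0011 -0.0079  0.1365] [-0.0206 -0.008   0.1363]
250 [ 0.0011 -0.0054  0.1447] [-0.0207 -0.0092  0.1363]
252 [ 0.0012 -0.0054  0.1471] [-0.0208 -0.0107  0.1358]
254 [ 0.0009 -0.0054  0.1495] [-0.0207 -0.0117  0.1362]
256 [ 0.0012 -0.0055  0.1517] [-0.0208 -0.0127  0.1367]
258 [ 0.0012 -0.0055  0.1539] [-0.021  -0.0141  0.1362]
260 [ 0.0012 -0.0053  0.1566] [-0.0209 -0.0154  0.1363]
262 [ 0.0012 -0.0055  0.1584] [-0.021  -0.0165  0.1365]
264 [ 0.0012 -0.0055  0.1605] [-0.021  -0.0177  0.1366]
266 [ 0.0012 -0.0054  0.1627] [-0.021  -0.0191  0.1363]
268 [ 0.0012 -0.0055  0.1645] [-0.0212 -0.0203  0.1363]
270 [ 0.0012 -0.0054  0.1665] [-0.0211 -0.0217  0.1361]
272 [ 0.0012 -0.0056  0.1681] [-0.0097  0.0194  0.214 ]
274 [ 0.0012 -0.0057  0.1698] [-0.0096  0.0192  0.2148]
276 [ 0.0012 -0.0055  0.1718] [-0.0094  0.0194  0.2163]
278 [ 0.0012 -0.0056  0.1734] [-0.0093  0.0193  0.2171]
0.0 0.0
```

View pics/w4.png

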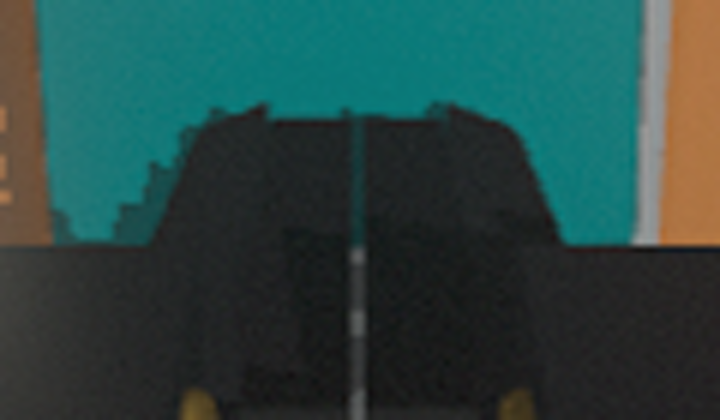

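```bash
python3 - <<'E'
from cell import *
from h import *
np.set_printoptions(precision=4,suppress=True)
manip.move_linear(C-.013*U+[0,0,.15],rate=.1)
manip.move_linear(C-.07*U+[0,0,.15],rate=.12)
manip.move_linear(C-.07*U+[0,0,.093],rate=.1)
manip.move_linear(C-.045*U+[0,0,.093],rate=.06)
s=manip.state();w=addM(cams.capture("wrist"),s);c=cams.capture("scene")
print(s["clock"],s["tool_pos"],s["contact_force"])
f=lambda i:cv2.resize(i[190:270,200:280],None,fx=7,fy=7,interpolation=cv2.INTER_CUBIC)
cv2.imwrite("pics/s5.png",f(c["image"]));cv2.imwrite("pics/w5.png",w["image"])
E
```

```text
11.8833 [ 0.5137 -0.1576  0.0932] [-0.5978  0.4107  0.1209]
```

View pics/s5.png

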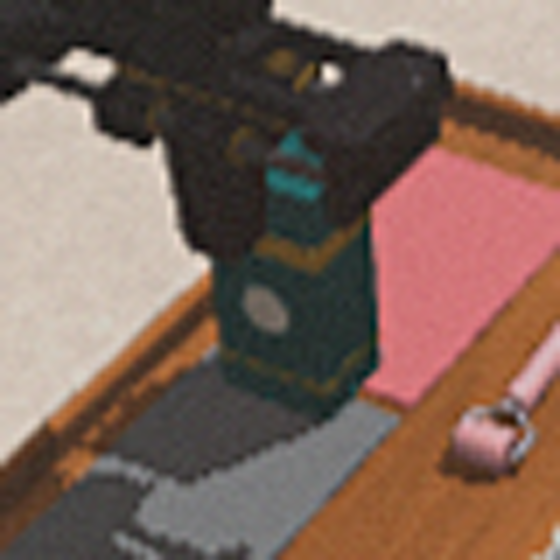

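View pics/w5.png

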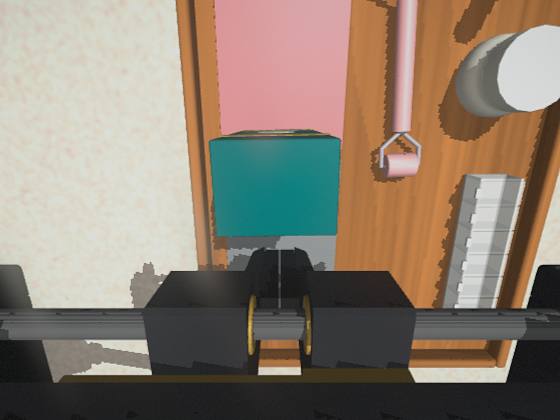

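```bash
python3 - <<'E'
from cell import *
from h import *
np.set_printoptions(precision=4,suppress=True)
f0=manip.state()["contact_force"]
for i,d in enumerate(np.arange(-.039,-.0125,.003)):
    manip.move_linear(C+d*U+[0,0,.093],rate=.03)
    s=manip.state();f=(s["contact_force"]-f0)
    print(round(d,3),s["clock"],f)
    if np.linalg.norm(f)>5: break
    if i%2==0:
        w=addM(cams.capture("wrist"),s);P=cloud(w,240,315,190,225,2);m,n=plane(P);print("   ",m,n,)
w=cams.capture("wrist");cv2.imwrite("pics/w6.png",w["image"])
c=cams.capture("scene");cv2.imwrite("pics/s6.png",cv2.resize(c["image"][190:270,200:280],None,fx=7,fy=7,interpolation=cv2.INTER_CUBIC))
E
```

```text
-0.039 12.3333 [-0.3477  0.6959 -0.2508]
    [ 0.0001 -0.0025  0.1364] [ 0.0005 -0.011   0.9999]
-0.036 12.6333 [-1.3418 -0.1207  0.9349]
-0.033 12.8833 [-0.0768 -0.1489 -1.0964]
    [0.0001 0.0035 0.1363] [ 0.0018  0.0047 -1.    ]
-0.03 13.1833 [-0.8454 -0.0762 -0.5813]
-0.027 13.4333 [ 0.2537  0.4408 -0.7447]
    [0.001  0.0097 0.137 ] [-0.0007  0.0393  0.9992]
-0.024 13.7333 [0.5717 0.0429 0.1478]
-0.021 13.9833 [-0.0556  0.1318 -0.6308]
    [0.0001 0.0158 0.1376] [0.0016 0.1016 0.9948]
-0.018 14.2833 [-1.0379  0.4164  0.3166]
-0.015 14.5333 [-0.0782  0.9215 -0.0682]
    [0.001  0.0219 0.1378] [-0.0022  0.1609  0.987 ]
```

View pics/s6.png

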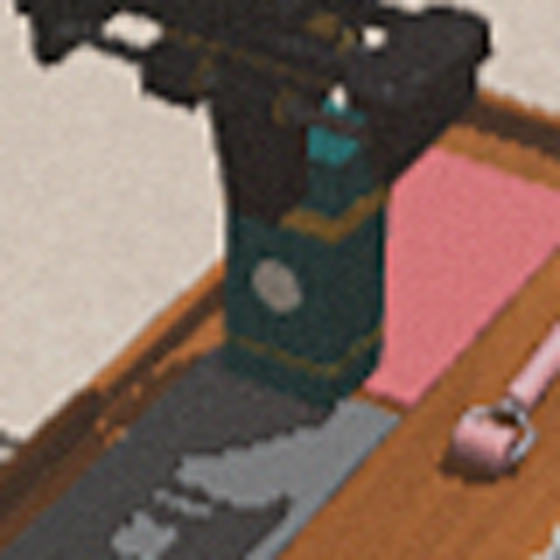

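View pics/w6.png

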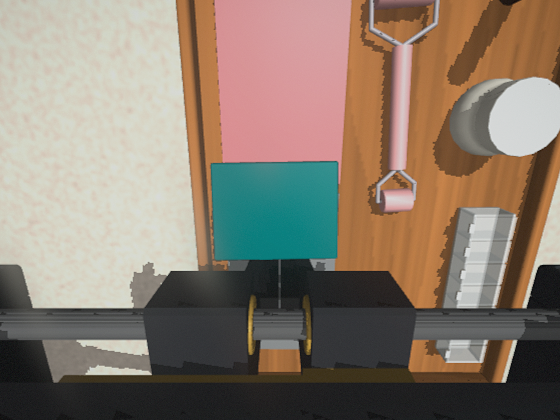

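```bash
python3 - <<'E'
from cell import *
from h import *
np.set_printoptions(precision=4,suppress=True)
for d in [-.009,-.004,0,.003,.006,.009,.012,.015,.018]:
    manip.move_linear(C+d*U+[0,0,.093],rate=.03)
    s=manip.state();w=addM(cams.capture("wrist"),s);m,n=plane(cloud(w,240,315,195,220,2))
    a=np.arctan2(abs(n[1]),abs(n[2]));print(d,s["clock"],m,n,a)
    if a>.5 or m[2]<.1: break
manip.dwell(.5)
w=cams.capture("wrist");cv2.imwrite("pics/w7.png",w["image"])
c=cams.capture("scene");cv2.imwrite("pics/s7.png",cv2.resize(c["image"][180:280,190:310],None,fx=6,fy=6,interpolation=cv2.INTER_CUBIC))
E
```

```text
-0.009 15.0333 [0.0001 0.0279 0.1379] [ 0.0008 -0.198  -0.9802] 0.19934472672965498
-0.004 15.4 [0.0001 0.0329 0.1378] [ 0.0015 -0.2652 -0.9642] 0.2684135668558338
0 15.7333 [0.0001 0.0377 0.1406] [ 0.0073 -0.403  -0.9152] 0.414813292981332
0.003 16.0333 [0.0004 0.0023 0.0109] [ 0.0024  0.0208 -0.9998] 0.020834096506328555
```

View pics/s7.png

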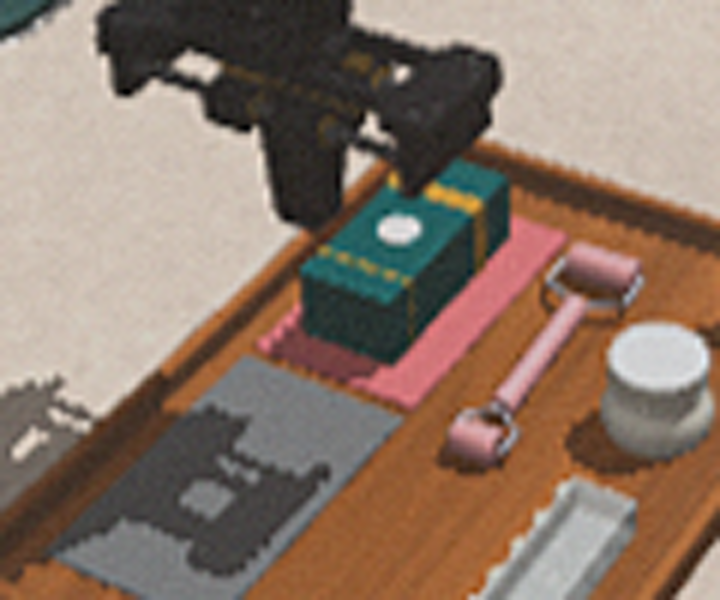

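View pics/w7.png

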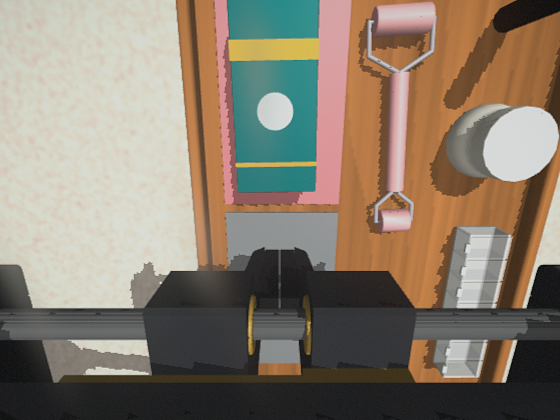

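```bash
python3 - <<'E'
from cell import *
from h import *
np.set_printoptions(precision=4,suppress=True)
manip.move_linear(C+.003*U+[0,0,.27],rate=.15)
manip.move_linear(C-.12*U+[0,0,.27],rate=.2)
s=manip.state();w=addM(cams.capture("wrist"),s);t=cams.capture("top");c=cams.capture("scene")
import pickle;pickle.dump((s,w,t,c),open("c2.pkl","wb"))
print(s["clock"],s["tool_pos"])
cv2.imwrite("pics/w8.png",w["image"])
cv2.imwrite("pics/t8.png",cv2.resize(t["image"][155:290,235:410],None,fx=4.5,fy=4.4,interpolation=cv2.INTER_CUBIC))
cv2.imwrite("pics/s8.png",cv2.resize(c["image"][190:320,175:345],None,fx=4.5,fy=4.5,interpolation=cv2.INTER_CUBIC))
E
```

```text
18.7833 [ 0.5276 -0.2309  0.2694]
```

View pics/w8.png

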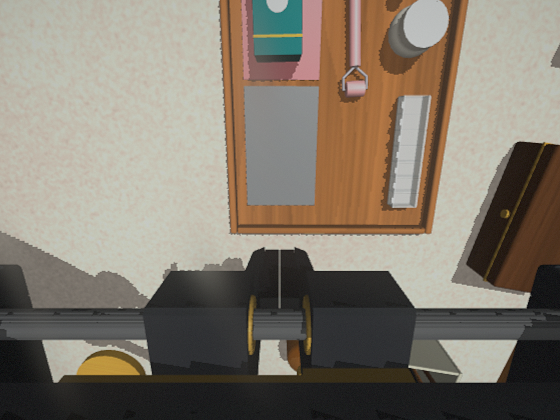

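View pics/t8.png

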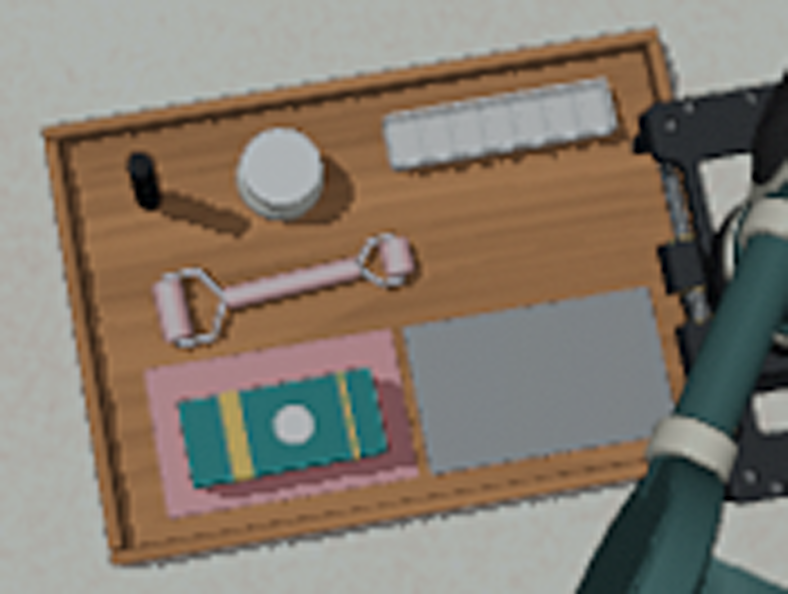

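View pics/s8.png

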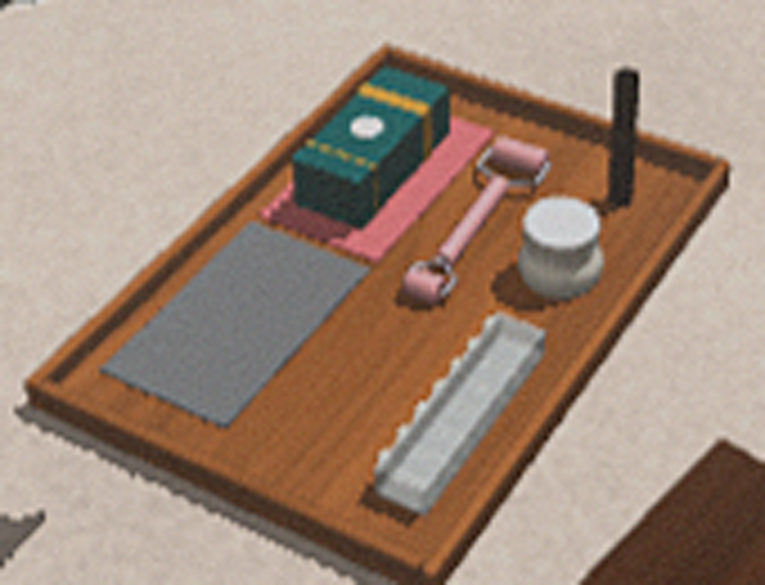

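Top picture: the carton lies on the rose panel with corners at about (180,402), (371,368), (387,452) and (197,488), and nothing else has moved. I'll check the outline numerically.

```bash
python3 - <<'E'
from h import *
import pickle
np.set_printoptions(precision=4,suppress=True)
s,w,t,c=pickle.load(open("c2.pkl","rb"))
f=lambda p,z:onplane(t,235+(p[0]+.5)/4.5-.5,155+(p[1]+.5)/4.4-.5,z)
O=np.array([.4912,-.026,.01])
for p in[(180,402),(371,368),(387,452),(197,488)]:
    e=f(p,.054)-O;print("rose x,y",e@A,e@U)
u,v=235+290//4.5,155+460/4.4
print("topz",plane(cloud(t,285,312,243,257)))
E
```

```text
rose x,y 0.020803967380446427 0.06309378844736564
rose x,y 0.021885259280689125 -0.05975737985331358
rose x,y -0.033004117307262514 -0.05973760460699311
rose x,y -0.035294438075619626 0.0617008165404497
topz (array([0.0029, 0.0879, 0.0549]), array([-0.0295, -0.0033, -0.9996]))
```

Every corner is at least 16 mm inside the panel's allowed limits. The carton is flat and the robot is clear, so I'm handing the job in.

```bash
python3 -c "
from cell import *
manip.dwell(.3);print(order.close_job(),manip.state()['clock'])"
```

```text
the job is handed in; nothing more can be done
the job is handed in; nothing more can be done
```

The carton is lying flat on its broad face, wholly on the rose panel. I tipped it with the shut fingertips high on its grey-side face, and it fell by itself at about 0.4 rad. The job is handed in (robot clock about 19 s).

**Final checks (made just before hand-in):**
- **Outline on the rose panel:** the corners span x from −35 to +22 mm and y from −60 to +63 mm. The limits are ±52 and ±84.5 mm.
- **Flatness:** the upper face is level to about 0.03 rad at about z = 55 mm, and the gripper is well clear.
- **Surroundings:** the other tray items look unmoved in the top and scene views. I did not re-check the perfume, polish and candle pictures at the end, but the arm never came near them.
- **Push force:** force-sensor noise was about 1 N, so I can only say the push showed no reading above that. The carton did not slide noticeably before tipping.

**What disagreed:** my first push missed. The pictures showed the real fingertips about 25 mm higher than the reported tool point, so they passed just above the carton top. No contact force showed and the carton had not moved. I backed off, lowered the tool by 25 mm and pushed again.

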